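Seal a sensor housing: seat the connector disk, screw on the clamp ring

ROBOT

A 6-joint arm with a two-finger parallel gripper is mounted at the origin on a cart in front of the work surface, level with it; the furniture and walls round the work are solid. World frame = base frame: x ahead of the robot, y to its left, z up, the work surface at z = 0. Lengths are in mm, angles in rad, forces in N, time in s.
With the tool pointing down it reaches from about 300 to 775 mm from the base axis. Payload 14.6 kg.
Tool frame: the origin (TCP) lies at the very end of the fingers, on their centre line; the grasp point (between the pads) lies 19 mm behind it; z points along the fingers, y is the line along which they close (so a half turn about z gives the same grasp; the last joint's range is limited). The gripper opens to 94 mm and grips with 3 to 60 N. Pads are 16 mm wide; open, the fingers measure 119 mm over their backs; the gripper's body (75 mm by 177 mm) begins 78 mm behind the grasp point.
Start: joints at [1.163, 0.3, 1.521, -0, 1.321, -0.067], TCP at [183.83, 518.359, 173.246] pointing down, gripper open.
Joint ranges: [-3.03, 3.03], [-0.79, 2.21], [0.23, 2.52], [-1.04, 4.18], [0, 3.07], [-2.55, 2.55]. Speed limits (rad/s): [2.22, 2.22, 2.57, 3.14, 3.14, 3.14].

INTERFACE

Orientations are given as [roll, pitch, yaw] about the fixed x, y, z axes, in that order (R = Rz(yaw) Ry(pitch) Rx(roll)).
In Python, from cell import manip, eyes, ticket gives the robot as it stands. The module is installed in compiled form; this text tells all that it offers.
- The arm moves only by the tool arm_command, never from a script. Its argument "plan" is a list of rows, each a list of 5 numbers: the opening, from -1 (shut) to 1 (fully open), then the shift along the tool's x, y, z in m, then the turn about the tool's z in rad. In form: [[jaw, dx, dy, dz, roll], ...]. A call has 1 to 20 rows; each row shifts and turns the commanded pose from where the row before left it, along the tool's axes as they then stand; what a row does not reach is not made up. A row lasts 1/8 s, in which the tool goes at most 62.5 mm and 10.7 degrees, less where a joint would pass 70% of its speed; a pose out of reach is approached as far as the arm can. A call is refused whole if a number of a shift passes 0.0625 or a number of a turn 0.188, either way. A call with a gripper value outside its range is refused whole. The fingers move at their own pace and stop on an object; "newtons" is the grip in N (left out, the last holds). Time passes only in rows, so rows that do not move let the fingers close. It gives the time, the measured TCP pose, the force, the opening and the grip force at its end, in the units of the state.
- manip.read_state(): the state, without advancing time (a new reading comes with each control period).
- eyes.camera(name): name is "scene" or "top"; returns a dict with "img" (384x512x3 uint8, blue, green, red), "z_map" (384x512 float32, mm along the optical axis (not along the pixel's ray), 0 where there is no reading), "fx", "fy", "cx", "cy" (pixels), "eye" and "orientation" of the camera in the world. Camera axes: x right, y down, z forward; pixel columns grow to the right and rows downward; lengths in mm; the calibration is good to about 2 mm. A picture is of the moment at which its call begins.
- ticket.sign_off(): hands the job in; it is judged then, once.
The state is a dict: "clock": time; "joints": joint angles; "qd": joint speeds; "effort": joint torques, N m; "eef_pos": TCP position; "eef_rot": TCP orientation; "wrist_force": force on the tool from outside, world axes, zero at the start; "moment": the same for the moment, N m; "finger_gap": finger opening in mm; "finger_force": force on a finger pad.
Only numpy, scipy, OpenCV 4.12 (cv2) and the standard library are available. Lean on these libraries where they do the work, as an engineer would, in place of code of your own. Each camera call takes 0.05 s, during which the arm holds its last target. There are 200 camera calls.

TASK

Close up the sensor housing: stand the loose white connector disk in the housing's open mouth, post up, so that it sits down on the gasket, and let go of it. Then put the blue screw ring over it and screw it on clockwise until it clamps the disk snugly; stop by feel when it turns tight, because overtightening cracks the ceramic. Leave everything else on the bench where it is.

Things in the scene. Friction and masses are not known exactly. Their poses are not given: they have to be found in the camera images.
- housing_mouth (a point): Sensor housing: upright aluminium tube bolted to the table, 48 mm outside, bore 40 mm, on a round foot 76 mm wide and 12 mm high. This point is the centre of its open mouth at rim height, 70 mm above the table; z up, x toward one of its three studs.
- stud (a point): Outer end, on its axis, of one of three steel studs on the side of the housing's tube: at +x of the housing_mouth frame; the others are at 120 and 240 degrees. Each is 5 mm thick, reaches out to 28 mm from the tube's axis and is centred 7 mm below the rim, above a short yellow line on the tube.
- gasket_nominal (a point): Nominal height of the gasket in the housing's bore, on the axis, 6 mm below the rim. The real gasket, a springy rubber ring with a 22 mm opening, stands up to 2.1 mm higher or lower than this point, different for each housing. It yields about 1 mm per 12 N, at most 5 mm.
- insert_mid (a point): Connector disk, 60 g: white ceramic disk 38 mm across, 10 mm thick, lower edge chamfered, with an upright round black post 14 mm thick, 28 mm tall (38 mm over all). Point on the axis, 19 mm above the underside, so 9 mm up the post; z up. Any yaw fits. Seated, the disk's top face is 1.9 to 6.1 mm above the housing's rim; the post then passes through the ring.
- ring_mid (a point): Blue screw ring, 120 g: 64 mm outside, 28 mm high, lying as it is fitted, flange up. Point at its centre, 14 mm above its underside; z up, x toward one of its three gaps. Turned clockwise seen from above, its three coarse thread flights run under the housing's studs and draw it down 6.6 mm per radian. The thread holds by its own friction.
- ring_gap (a point): At the lower edge of the ring's bore (58 mm), in the middle of one of three 44 degree gaps between the flights, at +x of the ring_mid frame; the others at 120 and 240 degrees, each under a yellow mark on the ring. With gaps in line with studs (to 12 degrees) the ring goes straight down onto the disk; else its flights lie on the studs, and turned clockwise it drops into the next gap.
- ring_flange (a point): Centre of the lower face of the ring's top flange (4 mm thick, 28 mm opening), 10 mm above ring_mid; it presses on the disk. Clamping begins 0.55 to 1.25 rad clockwise of gaps in line with studs, then grows by 50 to 80 N per rad; the turning moment about the axis grows by roughly 0.01 to 0.025 N m per N clamped. Right is about 10 N: under 5 N is loose, over 22 N cracks the disk.
- tape_mid (a point): White roll of tape lying flat, 60 mm across, 12 mm high; point at its centre. To be left alone.
- driver_mid (a point): Red-handled screwdriver, 196 mm long, lying down; point at its middle. To be left alone.
- tin_mid (a point): Round tin of screws, 70 mm across, 27 mm high; point at its centre. To be left alone.
- reel_mid (a point): Upright solder reel, 54 mm across, 47 mm high; point at its centre. To be left alone.
- bottle_mid (a point): White dropper bottle with a red cap, 32 mm across, 81 mm high; point half-way up. To be left alone.
- board_mid (a point): Small circuit board, 75 x 34 x 16 mm, lying flat; point at its centre. To be left alone.
- tweezers_mid (a point): Steel tweezers, 122 mm long, lying flat; point at their middle. To be left alone.
There are look-alikes about, which are no part of the job. There is more than one size of the part that bears housing_mouth; the job needs the larger.

How it is judged:
By the outcome, as a careful person would: the job done as asked, in the order asked, and still so for the second after the job is handed in, with the robot touching nothing.
It also fails if it takes over 67 s, if anything falls off the work surface, if the arm or the gripper's body presses on something with over 40 N, if the wrist force passes 120 N, or if a joint passes its speed limit or range.

## Working session

There is one attempt and no reset: what is moved stays moved. The work goes in short steps, Python scripts to look and compute and a tool call to move; the robot and the scene stay as the last step left them, time stands still between calls to the robot, and variables do not carry over. Pictures are saved under pics/ and viewed, at most 10 in all, crops included, and the job is handed in when it is done.

Besides the shell and the picture viewer there is one more tool, called after "Call:" as name([rows], argument=value, ...), one row to a line, values as JSON. arm_command: Moves the arm, as the interface text tells. Its arguments: {"type":"object","properties":{"plan":{"type":"array"},"newtons":{"type":"number"}},"required":["plan"]}

```bash
mkdir -p pics
cat > h.py <<'E'
import numpy as np, cv2
from cell import manip, eyes, ticket
from scipy.spatial.transform import Rotation as R
def world(c):
    v,u=np.mgrid[:384,:512]; z=c["z_map"]
    p=np.stack([(u-c["cx"])/c["fx"]*z,(v-c["cy"])/c["fy"]*z,z],-1)
    o=np.array(c["orientation"]); M=o if o.shape==(3,3) else R.from_euler('xyz',o).as_matrix()
    return p@M.T+np.array(c["eye"])
E
python3 - <<'E'
from h import *
print(manip.read_state())
for n in ("scene","top"):
    c=eyes.camera(n); print(n,c["eye"],c["orientation"],c["fx"],c["cx"],c["cy"])
    cv2.imwrite(f"pics/{n}0.png",cv2.resize(c["img"],(800,600)))
    np.savez(f"{n}0.npz",w=world(c),img=c["img"])
E
```

```text
{'clock': 0.0, 'joints': array([ 1.16339083e+00,  3.00468031e-01,  1.52161253e+00,  1.47365546e-05,
        1.32071473e+00, -6.65919579e-02]), 'qd': array([ 1.12491597e-03,  8.31342030e-04,  8.80051917e-04, -9.98645787e-04,
       -1.18682694e-03, -8.94859012e-06]), 'effort': array([ 2.94448755e-04, -5.31809700e+01, -3.52731299e+01,  7.07899220e-02,
        2.45124620e-02, -6.45804903e-05]), 'eef_pos': array([183.70763585, 518.07437743, 172.67474197]), 'eef_rot': array([-3.14039363e+00, -9.42688528e-05,  2.80077540e+00]), 'wrist_force': array([-0.18936302,  0.52890833,  0.08706359]), 'moment': array([-0.02074535,  0.0518137 ,  0.01308264]), 'finger_force': 0.0, 'finger_gap': 94.33126491804866}
scene [ -53.82626407 -557.49364411  593.58754272] [-2.1865182  -0.02270594 -0.99575222] 348.87772853310406 255.33056957363308 194.26203801794674
top [ 319.67370052 -146.5553556  1324.70158839] [-2.92450524 -0.00371881 -1.69270358] 382.3325853569126 262.96069024360986 188.80248295017253
```

View pics/scene0.png

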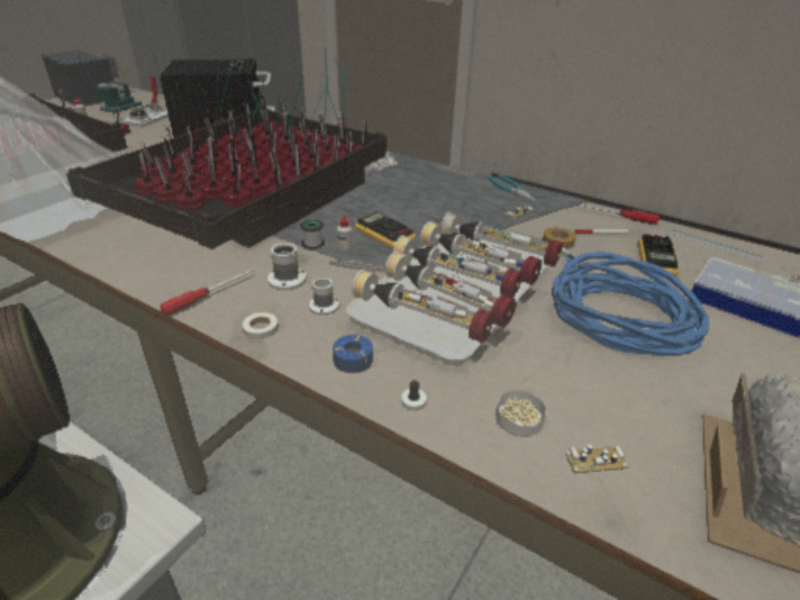

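View pics/top0.png

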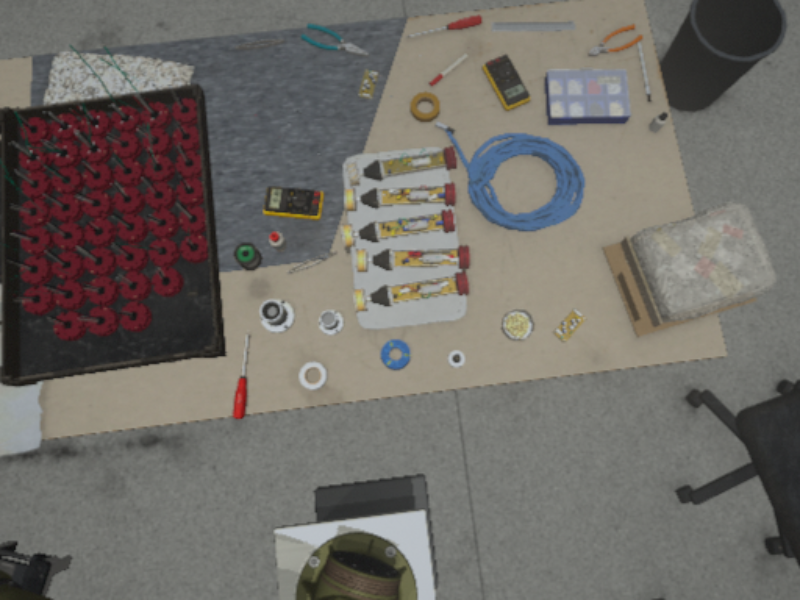

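Scene view (800x600): the larger housing candidate is at (286,265), a smaller one at (322,293). The ring is at (352,352), the disk at (413,394). In the top view they are at (275,314), (330,321), (395,354) and (457,358). I'll measure them and confirm with a crop.

Run:
```python
from h import *
k=.64
T={"bighouse":((286,265),(275,314)),"small":((322,293),(330,321)),"ring":((352,352),(395,354)),"disk":((413,394),(457,358)),"reel":((312,235),(247,255)),"bottle":((344,228),(276,239))}
for i,n in enumerate(("scene","top")):
    d=np.load(n+"0.npz"); w=d["w"]
    print(n,"table z",np.round([np.median(w[int(y*k)-2:int(y*k)+3,int(x*k)-2:int(x*k)+3,2]) for x,y in (((300,345),(460,385)) if i==0 else ((350,370),(430,345)))],1))
    for t,v in T.items():
        x,y=[int(a*k) for a in v[i]]; s=w[y-28:y+28,x-28:x+28].reshape(-1,3)
        c0=w[y,x]; s=s[(np.hypot(*(s-c0)[:,:2].T)<60)]
        hi=s[s[:,2]>15]
        if len(hi)==0: print(t,c0);continue
        zt=np.percentile(hi[:,2],97); top=s[abs(s[:,2]-zt)<4]
        print(t,"zt",zt.round(1),"n",len(top),"bbox mid",((top.min(0)+top.max(0))/2).round(1),"ext",np.ptp(top,0).round(1),"mid all",((hi.min(0)+hi.max(0))/2).round(1),np.ptp(hi,0).round(1))
a=np.load("scene0.npz")["img"][140:275,150:300]; b=np.load("top0.npz")["img"][185:245,160:310]
a=cv2.resize(a,None,fx=2.6,fy=2.6*1,interpolation=cv2.INTER_CUBIC); b=cv2.resize(b,(390,156),interpolation=cv2.INTER_CUBIC)
a2=cv2.resize(np.load("scene0.npz")["img"][150:245,165:245],(400,475),interpolation=cv2.INTER_CUBIC)
b2=cv2.resize(np.load("top0.npz")["img"][190:235,160:270],(400,164),interpolation=cv2.INTER_CUBIC)
can=np.zeros((600,800,3),np.uint8); can[:351,:390]=a; can[:475,400:]=a2; can[360:524,:400]=b2
cv2.imwrite("pics/crop1.png",can)
```

```text
scene table z [-0.5 -0. ]
bighouse zt 70.5 n 65 bbox mid [599.8 114.1  69.2] ext [48.5 49.6  5.3] mid all [598.8 113.5  43.9] [50.5 50.7 55.9]
small zt 64.0 n 5 bbox mid [576.3 -67.6  65.2] ext [6.8 5.6 4.6] mid all [568.5 -28.5  46.9] [41.8 88.3 63. ]
ring zt 36.5 n 90 bbox mid [ 543.9 -124.3   36.1] ext [16.  72.9  7.1] mid all [ 499.6 -128.4   27.8] [104.5  81.1  25.4]
disk zt 40.0 n 19 bbox mid [ 454.9 -269.2   39.3] ext [10.4 10.6  5.7] mid all [ 454.2 -268.9   29.3] [11.8 13.4 25.7]
reel zt 50.0 n 100 bbox mid [738.4 150.2  48.9] ext [51.4 89.3  5.6] mid all [738.4 148.4  33.3] [51.4 92.8 36.6]
bottle zt 72.4 n 14 bbox mid [761.9  95.6  71.7] ext [16.  15.7  6.5] mid all [753.9 114.7  48.7] [44.3 70.3 67.3]
top table z [-0.3 -1.7]
bighouse zt 72.3 n 36 bbox mid [597.3 118.3  72. ] ext [45.2 44.2  7.3] mid all [597.  123.   45.4] [51.4 62.1 60.5]
small zt 55.9 n 9 bbox mid [569.    1.4  54.7] ext [31.  32.6  5.5] mid all [569.3 -21.4  41.8] [34.2 80.4 53.4]
ring zt 33.5 n 65 bbox mid [ 494.4 -133.4   32.4] ext [93.6 59.9  5.8] mid all [ 494.4 -133.8   27. ] [93.6 62.5 16.8]
disk zt 42.2 n 8 bbox mid [ 454.4 -264.8   40.4] ext [ 7.2 10.3  4.2] mid all [ 454.7 -259.1   29.1] [13.4 21.8 26.8]
reel zt 128.2 n 16 bbox mid [731.7 222.4 127.7] ext [41.3  5.   6.8] mid all [738.3 166.5  74.1] [ 54.6 116.7 117. ]
bottle zt 73.1 n 13 bbox mid [763.4 101.4  71.3] ext [17.6 14.2  3.7] mid all [755.3 119.7  48.4] [45.9 71.3 64.4]
```

View pics/crop1.png

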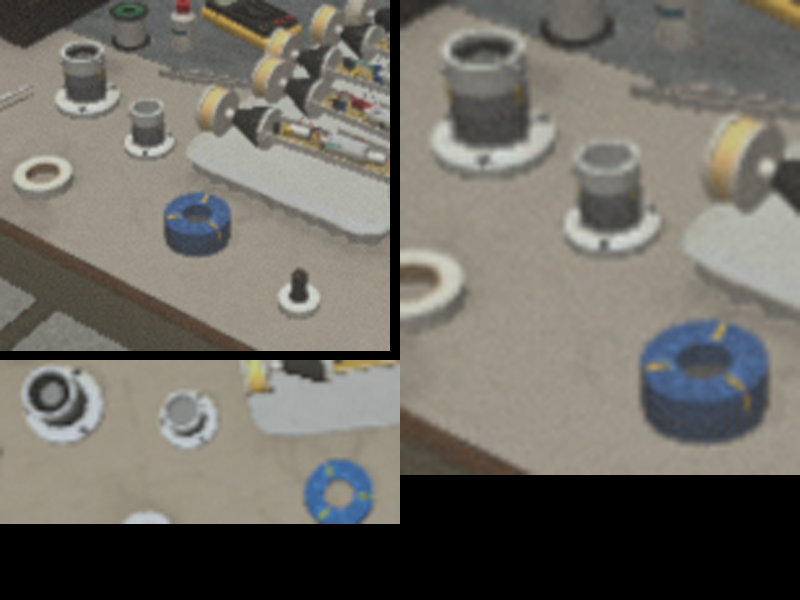

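The crop confirms it: the housing at scene px (286,265) has a 48 mm rim at z≈70, so it's the larger one, while the other's rim is about 33 mm wide at z≈55. The ring shows three yellow marks. Next I'll refine the ring centre, the mark angles and the stud angles.

Run:
```python
from h import *
from scipy.optimize import least_squares
def circ(p,r=None):
    f=lambda q:np.hypot(p[:,0]-q[0],p[:,1]-q[1])-(r or q[2])
    return least_squares(f,[*p[:,:2].mean(0),r or 25],loss='soft_l1').x
for n in ("scene","top"):
    d=np.load(n+"0.npz"); w=d["w"]; img=d["img"]; hsv=cv2.cvtColor(img,cv2.COLOR_BGR2HSV).astype(int)
    def near(x,y,r): return np.hypot(w[...,0]-x,w[...,1]-y)<r
    m=near(495,-132,42)&(w[...,2]>23)
    blue=m&(hsv[...,0]>95)&(hsv[...,0]<130)&(hsv[...,1]>80)
    yel=m&(hsv[...,0]>12)&(hsv[...,0]<60)&(hsv[...,1]>50)
    P=w[m&(blue|yel)]; hull=cv2.convexHull(P[:,:2].astype(np.float32))[:,0]
    c,r=cv2.minEnclosingCircle(P[:,:2].astype(np.float32)); cf=circ(hull)
    print(n,"ring n",m.sum(),blue.sum(),"z",np.median(P[:,2]).round(1),"minenc",np.round([*c,r],1),"fit",cf.round(1))
    Y=w[yel]; A=np.degrees(np.arctan2(Y[:,1]-cf[1],Y[:,0]-cf[0]))
    print(" yellow",[(int(a),int(np.hypot(*(y[:2]-cf[:2]))),int(y[2])) for a,y in sorted(zip(A,Y),key=lambda t:t[0])])
    t=np.exp(3j*np.radians(A)).mean(); print(" gap ang mod120",np.degrees(np.angle(t))/3,abs(t))
    m=near(598.5,116,33)&(w[...,2]>66)&(w[...,2]<76); hull=cv2.convexHull(w[m][:,:2].astype(np.float32))[:,0]
    cf=circ(hull); print(n,"rim",cf.round(1),"z",np.median(w[m][:,2]).round(1), "n",m.sum())
    m=near(598.5,116,36)&(w[...,2]>20)&(w[...,2]<75)
    yel=m&(hsv[...,0]>12)&(hsv[...,0]<40)&(hsv[...,1]>70)
    for v,u in np.argwhere(yel): 
        q=w[v,u]; print("  y",u,v,hsv[v,u],q.round(0),int(np.degrees(np.arctan2(q[1]-cf[1],q[0]-cf[0]))))
    q=w[m]; rr=np.hypot(*(q[:,:2]-cf[:2]).T); s=(rr>25.5)&(q[:,2]>50)
    print(" outliers",[(int(np.degrees(np.arctan2(*(p[:2]-cf[:2])[::-1]))),int(r),int(p[2])) for p,r in zip(q[s],rr[s])])
    m=near(454.5,-267,25)&(w[...,2]>4)&(w[...,2]<14); hull=cv2.convexHull(w[m][:,:2].astype(np.float32))[:,0]
    print(n,"disk",circ(hull).round(1),np.median(w[m][:,2]).round(1))
    m=near(454.5,-267,12)&(w[...,2]>34); print(" posttop",w[m].mean(0).round(1))
```

```text
scene ring n 263 201 z 27.9 minenc [ 481.7 -137.    32.1] fit [ 482.4 -135.8   30.1]
 yellow [(-105, 21, 26), (-104, 25, 28), (-103, 29, 27), (11, 20, 29), (14, 16, 29), (16, 24, 29), (19, 20, 28), (136, 29, 27), (136, 26, 27), (139, 24, 27), (141, 22, 27)]
 gap ang mod120 16.537301564198962 0.9900983771000642
scene rim [599.2 115.6  24.3] z 69.3 n 72
  y 188 167 [ 20  96 114] [598.  91.  52.] -91
  y 188 168 [21 90 96] [600.  93.  48.] -88
  y 188 169 [19 87 88] [599.  92.  45.] -90
 outliers [(150, 26, 64), (-106, 26, 69), (-91, 26, 66), (-85, 27, 65), (149, 26, 60), (-139, 27, 70), (-91, 25, 63), (-82, 26, 61), (-161, 25, 65), (-128, 26, 65), (-128, 25, 61), (-162, 25, 58), (-135, 25, 58), (-136, 27, 56), (-123, 25, 54)]
scene disk [ 455.3 -269.1   18.5] 10.2
 posttop [ 454.6 -269.3   38.2]
top ring n 197 150 z 27.3 minenc [ 480.  -134.7   30.8] fit [ 480.9 -135.3   28.9]
 yellow [(-108, 26, 26), (17, 20, 25), (139, 27, 30), (141, 22, 26)]
 gap ang mod120 17.569855340796774 0.9799177668080394
top rim [598.4 118.8  23.2] z 68.6 n 64
 outliers [(31, 28, 64), (-84, 26, 62), (154, 26, 64)]
top disk [ 453.1 -264.5   19. ] 9.6
 posttop [ 455.  -265.2   39.1]
```

Call:
arm_command([
  [0.5, -0.0259, -0.0325, 0.003, 0],
  [0.5, -0.0259, -0.0325, 0.003, 0],
  [0.5, -0.0259, -0.0325, 0.003, 0],
  [0.5, -0.0259, -0.0325, 0.003, 0],
  [0.5, -0.0259, -0.0325, 0.003, 0],
  [0.5, -0.0259, -0.0325, 0.003, 0],
  [0.5, -0.0259, -0.0325, 0.003, 0],
  [0.5, -0.0259, -0.0325, 0.003, 0],
  [0.5, -0.0259, -0.0325, 0.003, 0],
  [0.5, -0.0259, -0.0325, 0.003, 0],
  [0.5, -0.0259, -0.0325, 0.003, 0],
  [0.5, -0.0259, -0.0325, 0.003, 0],
  [0.5, -0.0259, -0.0325, 0.003, 0],
  [0.5, -0.0259, -0.0325, 0.003, 0],
  [0.5, -0.0259, -0.0325, 0.003, 0],
  [0.5, -0.0259, -0.0325, 0.003, 0],
  [0.5, -0.0259, -0.0325, 0.003, 0],
  [0.5, -0.0259, -0.0325, 0.003, 0],
  [0.5, -0.0259, -0.0325, 0.003, 0],
  [0.5, -0.0259, -0.0325, 0.003, 0],
], newtons=20)

```text
clock: 2.6
eef_pos: [454.9, -268.7, 112.8]
eef_rot: [3.141, -0.001, 2.801]
wrist_force: [0.0, 0.1, 0.8]
finger_gap: 70.3
finger_force: 0.0
```

```bash
cat >> h.py <<'E'
def go(tx,ty,tz=None):
    s=manip.read_state(); p=s["eef_pos"]; y=s["eef_rot"][2]; d=np.array([tx,ty])-p[:2]
    print("t",round(s["clock"],2),"pos",p.round(1),"rot",s["eef_rot"].round(3),"q6",s["joints"][5].round(2),"F",s["wrist_force"].round(1),"M",s["moment"].round(2),"gap",round(s["finger_gap"],1),round(s["finger_force"],1))
    print("tool dx,dy (m)",((np.cos(y)*d[0]+np.sin(y)*d[1])/1e3).round(4),((np.sin(y)*d[0]-np.cos(y)*d[1])/1e3).round(4),"dz",None if tz is None else (p[2]-tz)/1e3)
E
python3 - <<'E'
from h import *
go(454.5,-267,13)
E
```

```text
t 2.6 pos [ 454.9 -268.7  112.8] rot [ 3.141e+00 -1.000e-03  2.801e+00] q6 -1.83 F [0.  0.1 0.8] M [ 0.03 -0.03  0.06] gap 70.3 0.0
tool dx,dy (m) 0.001 0.0014 dz 0.09984077888851306
```

Call:
arm_command([
  [0.2, 0.001, 0.0014, 0.03, 0],
  [0, 0, 0, 0.03, 0],
  [-0.2, 0, 0, 0.025, 0],
  [-0.3, 0, 0, 0.013, 0],
  [-1, 0, 0, 0, 0],
  [-1, 0, 0, 0, 0],
  [-1, 0, 0, 0, 0],
  [-1, 0, 0, 0, 0],
  [-1, 0, 0, 0, 0],
], newtons=20)

```text
clock: 3.72
eef_pos: [454.4, -265.8, 15.5]
eef_rot: [-3.142, 0.0, 2.801]
wrist_force: [0.6, -0.7, -1.1]
finger_gap: 0.5
finger_force: 0.0
```

Run:
```python
from h import *
go(454.5,-267,13)
can=np.zeros((300,800,3),np.uint8)
for i,(n,u,v) in enumerate((("scene",264,250),("top",292,229))):
    c=eyes.camera(n); can[:,i*400:i*400+400]=cv2.resize(c["img"][v-38:v+37,u-50:u+50],(400,300),interpolation=cv2.INTER_CUBIC)
cv2.imwrite("pics/miss.png",can)
```

```text
t 3.73 pos [ 454.4 -265.8   15.5] rot [-3.142  0.     2.801] q6 -1.83 F [ 0.6 -0.7 -1.1] M [-0.05  0.01 -0.05] gap 0.5 0.0
tool dx,dy (m) -0.0005 -0.0011 dz 0.0024866726512062912
```

View pics/miss.png

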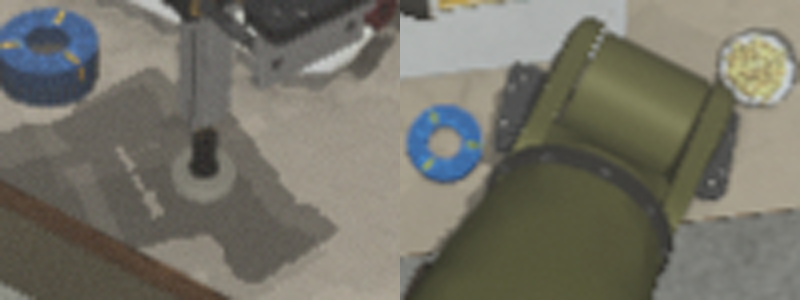

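The left panel shows the post (205,150) standing upright in front of the shut fingers, so the jaws closed beside it. I'll measure where the post and fingertips are now.

Run:
```python
from h import *
c=eyes.camera("scene"); w=world(c); img=c["img"]; hsv=cv2.cvtColor(img,cv2.COLOR_BGR2HSV).astype(int)
d=np.hypot(w[...,0]-454,w[...,1]+267)
for v in range(232,264,2):
    print(v,[(int(x),int(y),int(z),int(g)) for (x,y,z),g in zip(w[v,254:276:3],hsv[v,254:276:3,2])])
```

```text
232 [(516, -200, 0, 117), (520, -206, 0, 144), (447, -258, 78, 106), (443, -269, 87, 103), (444, -275, 89, 112), (452, -278, 85, 107), (542, -237, 0, 130), (545, -245, 0, 134)]
234 [(509, -204, 0, 117), (514, -210, 0, 114), (446, -259, 74, 107), (445, -267, 79, 103), (443, -276, 84, 109), (452, -279, 79, 111), (535, -242, 0, 149), (538, -249, 1, 146)]
236 [(500, -210, 2, 117), (507, -215, 0, 116), (448, -258, 66, 104), (444, -268, 74, 103), (445, -276, 77, 111), (452, -279, 74, 111), (527, -246, 1, 151), (533, -252, 0, 151)]
238 [(495, -213, 1, 118), (499, -219, 1, 112), (447, -259, 61, 101), (443, -269, 69, 103), (445, -275, 71, 111), (454, -278, 66, 111), (522, -249, 0, 153), (526, -256, 0, 148)]
240 [(491, -216, 0, 103), (494, -223, 0, 107), (447, -259, 55, 102), (443, -270, 64, 108), (445, -276, 65, 113), (454, -278, 59, 103), (516, -253, 0, 145), (522, -258, -2, 154)]
242 [(484, -220, 0, 93), (488, -226, 0, 91), (446, -260, 50, 97), (442, -270, 59, 104), (444, -276, 60, 105), (503, -252, 1, 108), (508, -258, 1, 109), (513, -263, 0, 163)]
244 [(480, -223, -2, 96), (483, -230, 0, 
[... 993 characters left out ...]
, 0, 108)]
256 [(445, -246, 0, 94), (441, -256, 8, 117), (444, -263, 9, 125), (447, -269, 10, 85), (449, -276, 12, 89), (455, -280, 10, 125), (458, -287, 10, 120), (473, -287, -1, 106)]
258 [(440, -249, -1, 93), (441, -257, 1, 100), (438, -267, 10, 129), (443, -272, 8, 129), (446, -278, 10, 128), (451, -283, 8, 128), (458, -287, 4, 100), (467, -290, -1, 92)]
260 [(435, -252, -2, 90), (437, -259, 0, 97), (437, -267, 4, 127), (440, -274, 6, 139), (441, -281, 9, 133), (449, -284, 4, 125), (456, -288, 0, 95), (460, -294, 0, 95)]
262 [(428, -257, 0, 92), (435, -261, -3, 94), (436, -268, 0, 97), (441, -273, -1, 110), (443, -280, 1, 111), (449, -285, -1, 94), (452, -291, 0, 92), (456, -297, 0, 94)]
```

The depth data shows the shut fingertips at z≈46, above the post top at z≈38, although the state reads TCP z=15.5. The xy agrees. I'll open partly, go lower in small steps and re-measure before closing.

Call:
arm_command([
  [0, 0, 0, 0, 0],
  [0, 0, -0.001, 0, 0],
  [0, 0, 0, 0, 0],
])

```text
clock: 4.25
eef_pos: [454.0, -266.8, 15.3]
eef_rot: [-3.142, 0.0, 2.801]
wrist_force: [-0.6, 0.1, -0.0]
finger_gap: 26.7
finger_force: 0.0
```

Run:
```python
from h import *
go(454.5,-267,13)
c=eyes.camera("scene"); w=world(c); d=np.hypot(w[...,0]-454.5,w[...,1]+267)
m=(d<60)&(w[...,2]>40)&(w[...,2]<100)
# lowest finger points by side
al=(w[...,0]-454.5)*.334+(w[...,1]+267)*.9425
for lo in range(-50,50,8):
    s=m&(al>=lo)&(al<lo+8)
    if s.sum(): print(lo,s.sum(),"zmin",w[s][:,2].min().round(1))
cv2.imwrite("pics/open.png",cv2.resize(c["img"][190:280,205:325],(800,600),interpolation=cv2.INTER_CUBIC))
```

```text
t 4.25 pos [ 454.  -266.8   15.3] rot [-3.142  0.     2.801] q6 -1.83 F [-0.6  0.1 -0. ] M [ 0.02 -0.02 -0.01] gap 26.7 0.0
tool dx,dy (m) -0.0006 -0.0 dz 0.0022564998914785706
-34 66 zmin 57.6
-26 67 zmin 53.2
-18 16 zmin 47.6
6 100 zmin 47.4
14 50 zmin 47.8
22 16 zmin 57.5
```

View pics/open.png

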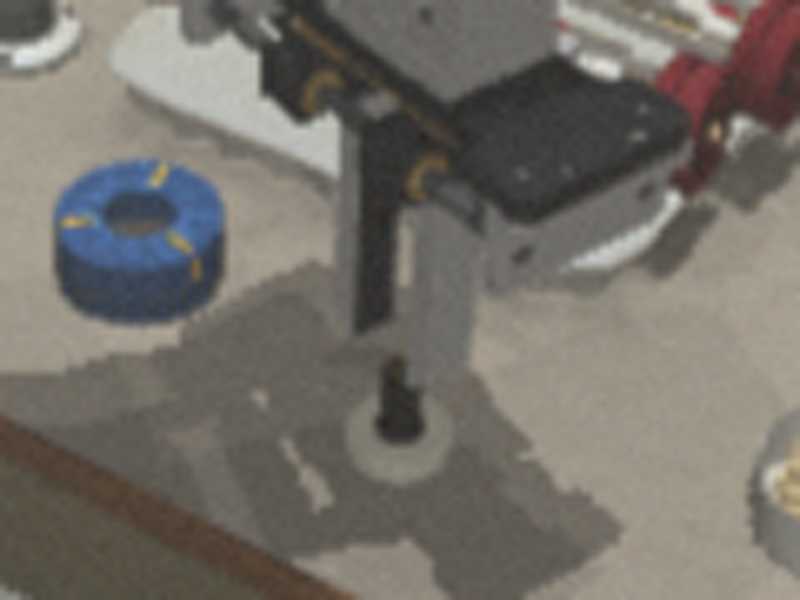

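The picture shows the tips (375,330) and (440,385) well above the disk (400,440), with the post (395,390) between them. The fingertips sit about 31 mm above the reported TCP, so I'll lower by that much.

Call:
arm_command([
  [0, 0, 0, 0.012, 0],
  [0, 0, 0, 0.01, 0],
  [0, 0, 0, 0.006, 0],
  [0, 0, 0, 0.003, 0],
  [0, 0, 0, 0, 0],
])

```text
clock: 4.92
eef_pos: [454.0, -266.7, -15.9]
eef_rot: [3.142, -0.0, 2.801]
wrist_force: [-0.3, 0.1, -0.3]
finger_gap: 46.9
finger_force: 0.0
```

Run:
```python
from h import *
go(454.5,-267,13)
c=eyes.camera("scene"); w=world(c); d=np.hypot(w[...,0]-454.5,w[...,1]+267)
al=(w[...,0]-454.5)*.334+(w[...,1]+267)*.9425
for lo in range(-50,50,8):
    s=(d<60)&(w[...,2]>12)&(w[...,2]<100)&(al>=lo)&(al<lo+8)
    if s.sum(): print(lo,s.sum(),"zmin",w[s][:,2].min().round(1))
```

```text
t 4.92 pos [ 454.  -266.7  -15.9] rot [ 3.142 -0.     2.801] q6 -1.83 F [-0.3  0.1 -0.3] M [-0.07  0.03 -0.03] gap 46.9 0.0
tool dx,dy (m) -0.0006 -0.0001 dz -0.028882260731138847
-42 132 zmin 24.9
-34 64 zmin 18.0
-26 3 zmin 19.7
-10 46 zmin 12.7
-2 21 zmin 12.9
14 14 zmin 18.2
22 183 zmin 15.9
30 29 zmin 23.9
```

Call:
arm_command([
  [-1, 0, 0, 0.001, 0],
  [-1, 0, 0, 0, 0],
  [-1, 0, 0, 0, 0],
  [-1, 0, 0, 0, 0],
  [-1, 0, 0, 0, 0],
], newtons=20)

```text
clock: 5.6
eef_pos: [454.0, -266.7, -16.7]
eef_rot: [-3.142, 0.0, 2.801]
wrist_force: [0.4, 0.1, 1.2]
finger_gap: 13.2
finger_force: 20.0
```

Call:
arm_command([
  [-1, 0, 0, -0.01, 0],
  [-1, 0, 0, -0.03, 0],
  [-1, 0, 0, -0.03, 0],
  [-1, 0, 0, -0.03, 0],
  [-1, -0.0007, 0.041, 0, 0],
  [-1, -0.0007, 0.041, 0, 0],
  [-1, -0.0007, 0.041, 0, 0],
  [-1, -0.0007, 0.041, 0, 0],
  [-1, -0.0007, 0.041, 0, 0],
  [-1, -0.0007, 0.041, 0, 0],
  [-1, -0.0007, 0.041, 0, 0],
  [-1, -0.0007, 0.041, 0, 0],
  [-1, -0.0007, 0.041, 0, 0],
  [-1, -0.0009, 0.041, 0, 0],
  [-1, 0, 0, 0, 0],
  [-1, 0, 0, 0, 0],
])

```text
clock: 7.6
eef_pos: [597.6, 117.0, 83.5]
eef_rot: [-3.141, -0.0, 2.801]
wrist_force: [1.5, -0.3, 0.1]
finger_gap: 13.0
finger_force: 20.0
```

Run:
```python
from h import *
from scipy.optimize import least_squares
go(598,117.6,60)
for n in ("scene","top"):
    c=eyes.camera(n); w=world(c); d=np.hypot(w[...,0]-598,w[...,1]-117)
    hsv=cv2.cvtColor(c["img"],cv2.COLOR_BGR2HSV).astype(int)
    for lab,zl,zh in (("disk",90,115),("rim",66,75)):
        m=(d<30)&(w[...,2]>zl)&(w[...,2]<zh)&(hsv[...,2]>(75 if lab=="disk" else 0))
        P=w[m]
        if len(P)<8: print(n,lab,len(P)); continue
        h=cv2.convexHull(P[:,:2].astype(np.float32))[:,0]
        f=least_squares(lambda q:np.hypot(h[:,0]-q[0],h[:,1]-q[1])-(19 if lab=="disk" else 24),[598,117],loss='soft_l1').x
        print(n,lab,len(P),f.round(1),"z",np.percentile(P[:,2],[3,50,97]).round(1),"bb",P.min(0).round(1),P.max(0).round(1))
    cv2.imwrite(f"pics/hov_{n}.png",cv2.resize(c["img"][120:210,130:250] if n=="scene" else c["img"][150:240,120:240],(800,600),interpolation=cv2.INTER_CUBIC))
```

```text
t 7.6 pos [597.6 117.   83.5] rot [-3.141 -0.     2.801] q6 -1.1 F [ 1.5 -0.3  0.1] M [-0.01 -0.05  0.01] gap 13.0 20.0
tool dx,dy (m) -0.0002 0.0008 dz 0.02347278808667197
scene disk 74 [598.7 113.8] z [101.9 109.2 111.8] bb [580.2  93.8 100.5] [618.9 132.5 113.9]
scene rim 67 [598.7 116. ] z [66.2 69.2 71.7] bb [574.5  91.2  66. ] [623.  140.4  72.1]
top disk 0
top rim 8 [599.7 119.7] z [66.5 68.3 72.6] bb [575.3 105.1  66.3] [581.7 116.2  72.8]
```

View pics/hov_scene.png

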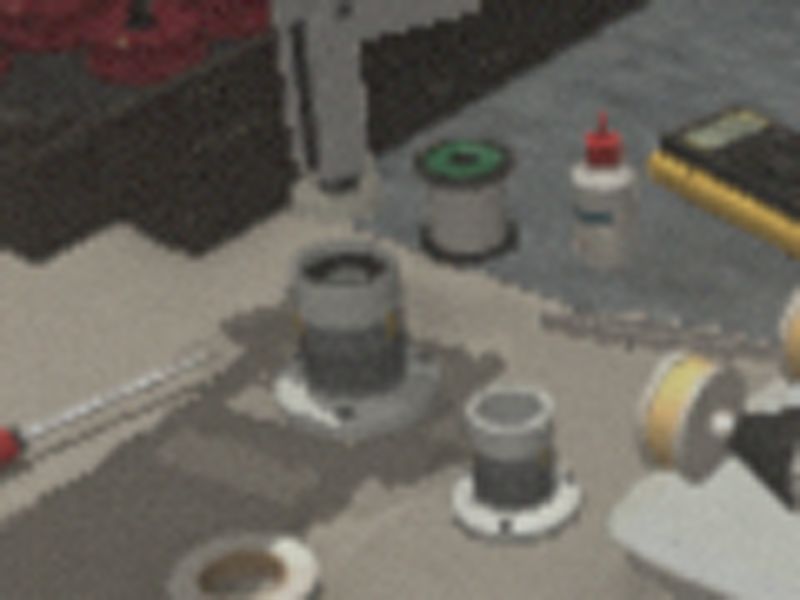

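Hovering, the disk (335,190) is over the housing mouth (345,265), offset about 2 mm in y. I'll shift a little, lower to just above the rim and re-measure.

Call:
arm_command([
  [-1, 0.0003, 0.0015, 0.012, 0],
  [-1, 0, 0, 0.012, 0],
  [-1, 0, 0, 0, 0],
  [-1, 0, 0, 0, 0],
])

```text
clock: 8.2
eef_pos: [598.1, 118.8, 59.3]
eef_rot: [-3.142, -0.0, 2.801]
wrist_force: [-0.7, 1.0, 0.4]
finger_gap: 13.3
finger_force: 20.0
```

Run:
```python
from h import *
from scipy.optimize import least_squares
go(598,117.6,60)
c=eyes.camera("scene"); w=world(c); d=np.hypot(w[...,0]-598,w[...,1]-117)
hsv=cv2.cvtColor(c["img"],cv2.COLOR_BGR2HSV).astype(int)
for lab,zl,zh,r in (("disk",78.5,91,19),("rim",64,72,24)):
    m=(d<30)&(w[...,2]>zl)&(w[...,2]<zh)&(hsv[...,2]>(75 if lab=="disk" else 0)); P=w[m]
    h=cv2.convexHull(P[:,:2].astype(np.float32))[:,0]
    f=least_squares(lambda q:np.hypot(h[:,0]-q[0],h[:,1]-q[1])-r,[598,117],loss='soft_l1').x
    vs,us=np.nonzero(m); print(lab,len(P),f.round(1),"z",np.percentile(P[:,2],[3,50,97]).round(1),"bb",((P.min(0)+P.max(0))/2).round(1),"u",us.min(),us.max(),"v",vs.min(),vs.max())
```

```text
t 8.2 pos [598.1 118.8  59.3] rot [-3.142 -0.     2.801] q6 -1.09 F [-0.7  1.   0.4] M [-0.   -0.06 -0.03] gap 13.3 20.0
tool dx,dy (m) -0.0003 -0.0011 dz -0.0007235030032096645
disk 67 [599.8 116.5] z [79.2 85.2 88.2] bb [598.8 116.9  84.7] u 175 187 v 153 159
rim 66 [597.9 115.8] z [64.1 67.4 70.8] bb [597.6 114.3  68. ] u 173 189 v 157 165
```

Call:
arm_command([
  [-1, 0, -0.0004, 0.004, 0],
  [-1, 0, 0, 0.002, 0],
  [-1, 0, 0, 0.001, 0],
  [-1, 0, 0, 0.001, 0],
  [-1, 0, 0, 0, 0],
])

```text
clock: 8.88
eef_pos: [597.8, 118.5, 51.2]
eef_rot: [-3.142, -0.0, 2.801]
wrist_force: [-0.3, -0.5, -0.2]
finger_gap: 13.2
finger_force: 20.0
```

Run:
```python
from h import *
go(598,117.6,60)
```

```text
t 8.88 pos [597.8 118.5  51.2] rot [-3.142 -0.     2.801] q6 -1.09 F [-0.3 -0.5 -0.2] M [-0.01 -0.02  0.  ] gap 13.2 20.0
tool dx,dy (m) -0.0004 -0.0008 dz -0.008806595417696733
```

Call:
arm_command([
  [-1, 0, 0, 0.001, 0],
  [-1, 0, 0, 0.001, 0],
  [-1, 0, 0, 0, 0],
])

```text
clock: 9.25
eef_pos: [597.8, 118.5, 49.2]
eef_rot: [-3.142, -0.0, 2.801]
wrist_force: [1.0, -0.4, 0.2]
finger_gap: 14.0
finger_force: 20.0
```

Run:
```python
from h import *
go(598,117.6,60)
```

```text
t 9.25 pos [597.8 118.5  49.2] rot [-3.142 -0.     2.801] q6 -1.09 F [ 1.  -0.4  0.2] M [-0.01 -0.   -0.03] gap 14.0 20.0
tool dx,dy (m) -0.0004 -0.0008 dz -0.010837492031305643
```

Call:
arm_command([
  [-1, 0, 0, 0.001, 0],
  [-1, 0, 0, 0.001, 0],
  [-1, 0, 0, 0, 0],
])

```text
clock: 9.62
eef_pos: [598.0, 118.5, 47.7]
eef_rot: [3.141, 0.0, 2.801]
wrist_force: [-1.3, -0.5, 4.2]
finger_gap: 13.2
finger_force: 20.0
```

Call:
arm_command([
  [-1, 0, 0, 0.001, 0],
  [-1, 0, 0, 0, 0],
])

```text
clock: 9.88
eef_pos: [598.1, 118.5, 47.2]
eef_rot: [3.141, 0.001, 2.801]
wrist_force: [-4.7, -0.6, 10.7]
finger_gap: 13.4
finger_force: 20.0
```

Call:
arm_command([
  [-0.3, 0, 0, -0.0005, 0],
  [0, 0, 0, 0, 0],
  [0, 0, 0, 0, 0],
  [0, 0, 0, -0.03, 0],
  [0.5, 0, 0, -0.04, 0],
  [0.9, 0, -0.03, -0.02, 0],
])

```text
clock: 10.62
eef_pos: [588.5, 91.0, 138.6]
eef_rot: [3.14, 0.002, 2.803]
wrist_force: [-0.2, -0.0, 0.1]
finger_gap: 63.7
finger_force: 0.0
```

Run:
```python
from h import *
go(481.5,-135.5,60)
c=eyes.camera("scene"); w=world(c); d=np.hypot(w[...,0]-598,w[...,1]-117)
m=(d<19)&(w[...,2]>60)&(w[...,2]<125); P=w[m]
hv=cv2.cvtColor(c["img"],cv2.COLOR_BGR2HSV)[...,2][m]
print("post top",P[P[:,2]>100].mean(0).round(1) if (P[:,2]>100).any() else None, P[:,2].max(), "bright z",np.median(P[hv>90][:,2]))
f=P[(hv>90)]; print("disk face slope", np.linalg.lstsq(np.c_[f[:,:2]-[598,117],np.ones(len(f))],f[:,2],rcond=None)[0].round(3),len(f))
cv2.imwrite("pics/seat.png",cv2.resize(c["img"][130:190,140:220],(800,600),interpolation=cv2.INTER_CUBIC))
```

```text
t 10.62 pos [588.5  91.  138.6] rot [3.140e+00 2.000e-03 2.803e+00] q6 -1.14 F [-0.2 -0.   0.1] M [-0.02  0.01  0.03] gap 63.7 0.0
tool dx,dy (m) 0.0256 -0.2492 dz 0.07863268110302767
post top [598.  115.1 102.6] 104.26357305865025 bright z 74.27924511143925
disk face slope [7.1000e-02 2.3000e-02 7.4044e+01] 56
```

View pics/seat.png

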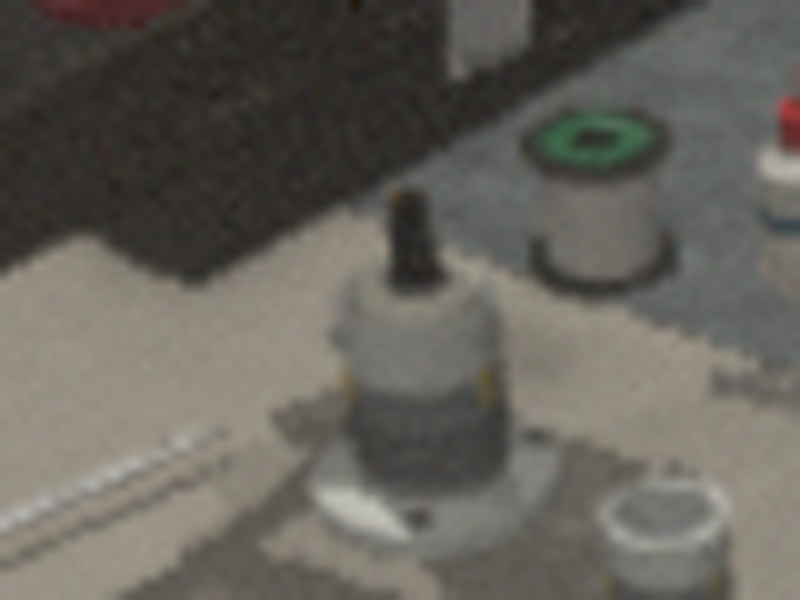

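The disk is seated upright and level: post at (410,240), top face at z≈74.3, about 4 mm above the rim. Now the ring.

Call:
arm_command([
  [1, 0.0043, -0.0415, 0, 0],
  [1, 0.0043, -0.0415, 0.01, 0],
  [1, 0.0043, -0.0415, 0.01, 0],
  [1, 0.0043, -0.0415, 0.01, 0],
  [1, 0.0042, -0.0415, 0.015, 0],
  [1, 0.0042, -0.0417, 0.015, 0],
  [1, 0, 0, 0.02, 0],
  [1, 0, 0, 0.02, 0],
  [1, 0, 0, 0, 0],
], newtons=40)

```text
clock: 11.8
eef_pos: [479.6, -135.8, 35.5]
eef_rot: [3.142, -0.003, 2.801]
wrist_force: [-0.2, 1.1, -0.0]
finger_gap: 94.2
finger_force: 0.0
```

Run:
```python
from h import *
go(481.5,-135.5,-27)
c=eyes.camera("scene"); w=world(c)
dx=w[...,0]-481.5; dy=w[...,1]+135.5; al=dx*.334+dy*.9425
for lo in range(-64,64,8):
    s=(np.hypot(dx,dy)<75)&(w[...,2]>31)&(w[...,2]<110)&(al>=lo)&(al<lo+8)
    if s.sum(): print(lo,s.sum(),"zmin",w[s][:,2].min().round(1))
```

```text
t 11.8 pos [ 479.6 -135.8   35.5] rot [ 3.142e+00 -3.000e-03  2.801e+00] q6 -1.58 F [-0.2  1.1 -0. ] M [ 0.02 -0.01  0.06] gap 94.2 0.0
tool dx,dy (m) -0.0017 0.0009 dz 0.06254117521043046
-64 93 zmin 76.6
-56 21 zmin 71.5
-32 1 zmin 32.3
-24 5 zmin 31.8
-16 9 zmin 31.4
-8 15 zmin 31.5
0 14 zmin 33.1
8 10 zmin 31.8
32 1 zmin 32.7
40 106 zmin 31.7
48 31 zmin 31.8
56 6 zmin 31.5
```

Call:
arm_command([
  [1, -0.0017, 0.0009, 0.03, 0],
  [1, 0, 0, 0.02, 0],
  [1, 0, 0, 0.01, 0],
  [1, 0, 0, 0.002, 0],
  [1, 0, 0, 0, 0],
  [-1, 0, 0, 0, 0],
  [-1, 0, 0, 0, 0],
  [-1, 0, 0, 0, 0],
  [-1, 0, 0, 0, 0],
  [-1, 0, 0, 0, 0],
], newtons=40)

```text
clock: 13.1
eef_pos: [482.4, -135.8, -25.1]
eef_rot: [3.142, 0.0, 2.801]
wrist_force: [-0.8, 0.7, 2.8]
finger_gap: 63.4
finger_force: 40.0
```

Run:
```python
from h import *
go(481.5,-135.5,-27)
c=eyes.camera("scene"); w=world(c)
hsv=cv2.cvtColor(c["img"],cv2.COLOR_BGR2HSV).astype(int)
m=(hsv[...,0]>95)&(hsv[...,0]<130)&(hsv[...,1]>80)&(np.hypot(w[...,0]-481.5,w[...,1]+135.5)<45)
P=w[m]; print(len(P),"blue bb",P.min(0).round(1),P.max(0).round(1),((P.min(0)+P.max(0))/2).round(1), cv2.minEnclosingCircle(P[:,:2].astype(np.float32)))
```

```text
t 13.1 pos [ 482.4 -135.8  -25.1] rot [3.142 0.    2.801] q6 -1.58 F [-0.8  0.7  2.8] M [ 0.07  0.13 -0.01] gap 63.4 40.0
tool dx,dy (m) 0.001 0.0 dz 0.0018777016091091384
104 blue bb [ 448.  -163.1    4.4] [ 509.6 -105.4   29.9] [ 478.8 -134.2   17.2] ((480.09722900390625, -137.73777770996094), 32.442684173583984)
```

Call:
arm_command([
  [-1, 0, 0, -0.01, 0],
  [-1, 0, 0, -0.04, 0],
  [-1, 0, 0, -0.04, 0],
  [-1, 0, 0, -0.035, 0],
  [-1, -0.0032, 0.0348, 0, 0],
  [-1, -0.0032, 0.0348, 0, 0],
  [-1, -0.0032, 0.0348, 0, 0],
  [-1, -0.0032, 0.0348, 0, 0],
  [-1, -0.0032, 0.0348, 0, 0],
  [-1, -0.0032, 0.0348, 0, 0],
  [-1, -0.0032, 0.0348, 0, 0],
  [-1, -0.0032, 0.0346, 0, 0],
  [-1, 0, 0, 0, -0.14],
  [-1, 0, 0, 0, -0.14],
  [-1, 0, 0, 0, 0],
  [-1, 0, 0, 0, 0],
])

```text
clock: 15.15
eef_pos: [599.4, 117.7, 100.0]
eef_rot: [3.142, 0.0, 3.078]
wrist_force: [0.1, -0.1, -0.5]
finger_gap: 63.4
finger_force: 40.0
```

```bash
cat > ringlook.py <<'E'
from h import *
from scipy.optimize import least_squares
go(599.5,117.8,75)
c=eyes.camera("scene"); w=world(c); d=np.hypot(w[...,0]-599,w[...,1]-117)
hsv=cv2.cvtColor(c["img"],cv2.COLOR_BGR2HSV).astype(int)
ring=(d<45)&(w[...,2]>75)&(hsv[...,1]>60)
b=ring&(hsv[...,0]>95)&(hsv[...,0]<130); y=ring&(hsv[...,0]>12)&(hsv[...,0]<60)
P=w[b|y]; zt=np.percentile(P[:,2],95); h=cv2.convexHull(P[:,:2].astype(np.float32))[:,0]
f=least_squares(lambda q:np.hypot(h[:,0]-q[0],h[:,1]-q[1])-32,[599,117],loss='soft_l1').x
print("ring",len(P),f.round(1),"ztop",zt.round(1),"bbmid",((P.min(0)+P.max(0))/2).round(1),"ext",np.ptp(P,0).round(1))
Y=w[y]; A=np.degrees(np.arctan2(Y[:,1]-f[1],Y[:,0]-f[0])); print("yellow",sorted(zip(A.round(),np.hypot(*(Y[:,:2]-f).T).round(),Y[:,2].round())))
us=np.nonzero(b|y); print("u",us[1].min(),us[1].max())
m=(d<45)&(w[...,2]>45)&(w[...,2]<80)&~ring; u=np.nonzero(m)[1]; print("tube u",u.min(),u.max())
E
python3 ringlook.py
```

```text
t 15.15 pos [599.4 117.7 100. ] rot [3.142 0.    3.078] q6 -1.37 F [ 0.1 -0.1 -0.5] M [-0.01  0.02  0.01] gap 63.4 40.0
tool dx,dy (m) -0.0001 0.0001 dz 0.02498809545037632
ring 347 [590.9 124.7] ztop 368.3 bbmid [594.1 119.7 239.7] ext [ 62.   76.7 273.3]
yellow [(np.float64(-170.0), np.float64(16.0), np.float64(264.0)), (np.float64(-169.0), np.float64(24.0), np.float64(367.0)), (np.float64(-167.0), np.float64(22.0), np.float64(362.0)), (np.float64(-166.0), np.float64(10.0), np.float64(257.0)), (np.float64(-165.0), np.float64(27.0), np.float64(366.0)), (np.float64(-162.0), np.float64(14.0), np.float64(368.0)), (np.float64(-160.0), np.float64(11.0), np.float64(260.0)), (np.float64(-154.0), np.float64(11.0), np.float64(369.0)), (np.float64(-148.0), np.float64(16.0), np.float64(368.0)), (np.float64(-147.0), np.float64(15.0), np.float64(373.0)), (np.float64(-147.0), np.float64(19.0), np.float64(266.0)), (np.float64(-145.0), np.float64(12.0), np.float64(258.0)), (np.float64(-145.0), np.float64(25.0), np.float64(364.0)), (np.float64(-143.0), np.float64(26.0), np.float64(368.0)), (np.float
[... 5538 characters left out ...]
, np.float64(11.0), np.float64(258.0)), (np.float64(157.0), np.float64(21.0), np.float64(376.0)), (np.float64(163.0), np.float64(15.0), np.float64(369.0)), (np.float64(167.0), np.float64(9.0), np.float64(256.0)), (np.float64(168.0), np.float64(7.0), np.float64(368.0)), (np.float64(169.0), np.float64(10.0), np.float64(368.0)), (np.float64(169.0), np.float64(10.0), np.float64(371.0)), (np.float64(170.0), np.float64(23.0), np.float64(361.0)), (np.float64(171.0), np.float64(16.0), np.float64(374.0)), (np.float64(174.0), np.float64(23.0), np.float64(366.0)), (np.float64(176.0), np.float64(10.0), np.float64(259.0)), (np.float64(176.0), np.float64(15.0), np.float64(266.0))]
u 153 183
tube u 173 189
```

```bash
sed -i 's/(w\[...,2\]>75)&(hsv/(w[...,2]>90)\&(w[...,2]<165)\&(hsv/' ringlook.py; sed -i 's/^go.*/go(599.5,117.8,75)/' ringlook.py
cat >> ringlook.py <<'E'
cv2.imwrite("pics/ring_hover.png",cv2.resize(c["img"][115:190,130:230],(800,600),interpolation=cv2.INTER_CUBIC))
E
python3 ringlook.py
```

```text
t 15.2 pos [599.4 117.7 100. ] rot [3.142 0.    3.078] q6 -1.37 F [ 0.4  0.  -1.5] M [-0.03  0.01 -0.01] gap 63.5 40.0
tool dx,dy (m) -0.0001 0.0001 dz 0.024956734300874955
ring 230 [595.8 116. ] ztop 153.6 bbmid [594.8 117.1 128.9] ext [62.9 62.9 51.8]
yellow [(np.float64(27.0), np.float64(6.0), np.float64(103.0)), (np.float64(31.0), np.float64(31.0), np.float64(152.0)), (np.float64(53.0), np.float64(6.0), np.float64(103.0)), (np.float64(124.0), np.float64(32.0), np.float64(138.0)), (np.float64(150.0), np.float64(31.0), np.float64(148.0)), (np.float64(166.0), np.float64(1.0), np.float64(104.0))]
u 167 184
tube u 173 189
```

View pics/ring_hover.png

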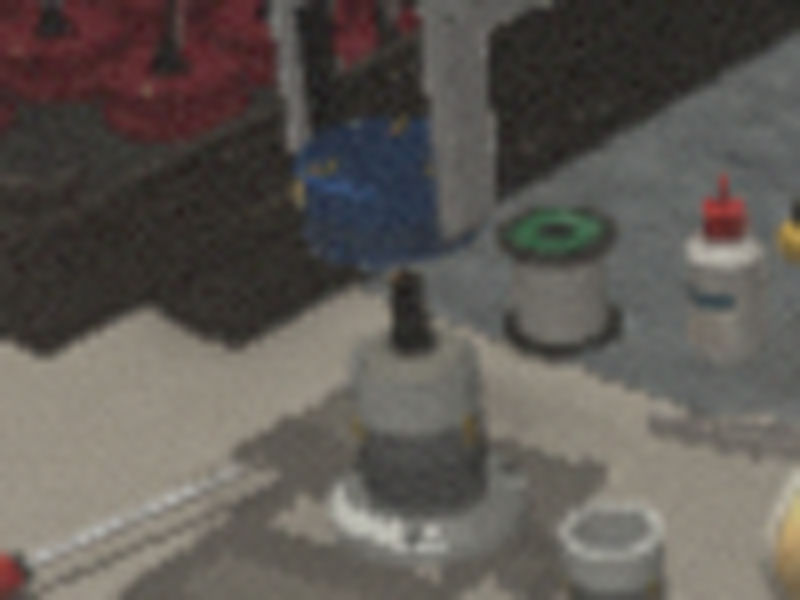

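The ring (370,190) is over the post (410,300), with marks at (325,170), (400,125) and (298,190), about 31° and 150°, which matches the studs. I'll lower to just above the studs and check centring.

Call:
arm_command([
  [-1, 0, 0, 0.02, 0],
  [-1, 0, 0, 0.02, 0],
  [-1, 0, 0, 0.012, 0],
  [-1, 0, 0, 0, 0],
])

```text
clock: 15.75
eef_pos: [599.1, 117.7, 47.2]
eef_rot: [-3.141, -0.001, 3.08]
wrist_force: [-1.3, 0.0, -0.8]
finger_gap: 63.6
finger_force: 40.0
```

```bash
sed -i 's/>90)&(w\[...,2\]<165)/>66)\&(w[...,2]<112)/; s/^m=(d<45).*/m=(d<40)\&(w[...,2]>20)\&(w[...,2]<62)\&~ring; Q=w[m]; print("tube bb",Q.min(0).round(1),Q.max(0).round(1)); u=np.nonzero(m)[1]; print("tube u",u.min(),u.max()); pt=(d<14)\&(w[...,2]>95)\&(hsv[...,2]<70); print("post",w[pt].mean(0).round(1),pt.sum())/' ringlook.py; sed -i 's/ring_hover/ring_low/' ringlook.py; python3 ringlook.py
```

```text
t 15.75 pos [599.1 117.7  47.2] rot [-3.141e+00 -1.000e-03  3.080e+00] q6 -1.38 F [-1.3  0.  -0.8] M [0.05 0.05 0.03] gap 63.6 40.0
tool dx,dy (m) -0.0004 0.0001 dz -0.027813394334198663
ring 189 [595.8 115.8] ztop 101.5 bbmid [595.2 116.9  89.3] ext [64.1 65.2 27.9]
yellow [(np.float64(-62.0), np.float64(2.0), np.float64(103.0)), (np.float64(32.0), np.float64(23.0), np.float64(101.0)), (np.float64(34.0), np.float64(28.0), np.float64(102.0)), (np.float64(129.0), np.float64(1.0), np.float64(103.0)), (np.float64(131.0), np.float64(32.0), np.float64(88.0)), (np.float64(139.0), np.float64(31.0), np.float64(94.0))]
u 169 185
tube bb [573.7  90.   20. ] [613.6 130.4  61.7]
tube u 173 190
post [598.  115.  112.7] 18
```

View pics/ring_low.png

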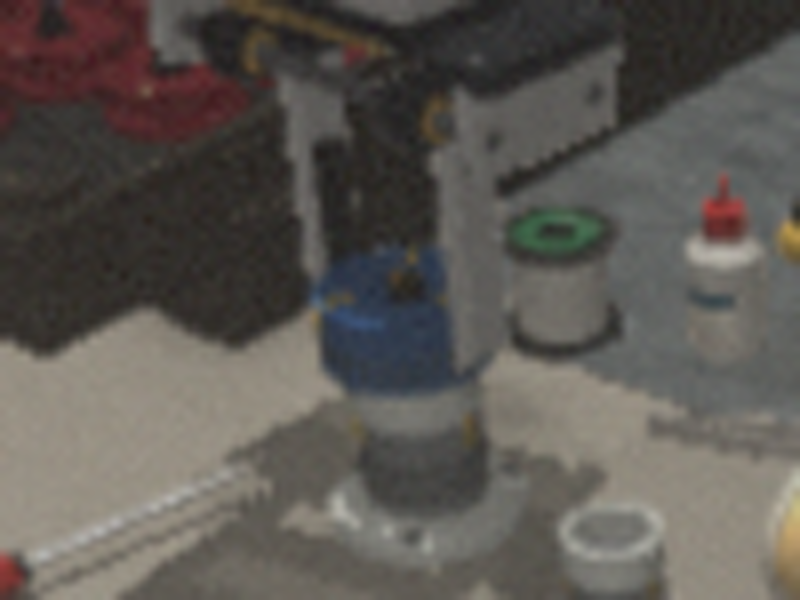

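The picture shows the ring (405,320) around the post top (405,285). It sits roughly 3 mm toward −x of the tube, whose centre is at (418,430). I'll shift +3 mm in x and descend by feel.

Call:
arm_command([
  [-1, -0.003, 0, 0, 0],
  [-1, 0, 0, 0.003, 0],
  [-1, 0, 0, 0.002, 0],
  [-1, 0, 0, 0.001, 0],
  [-1, 0, 0, 0, 0],
])

```text
clock: 16.42
eef_pos: [602.4, 117.6, 41.7]
eef_rot: [-3.142, -0.0, 3.081]
wrist_force: [0.5, -0.2, -0.6]
finger_gap: 63.4
finger_force: 40.0
```

Call:
arm_command([
  [-1, 0, 0, 0.001, 0],
  [-1, 0, 0, 0.001, 0],
  [-1, 0, 0, 0, 0],
])

```text
clock: 16.8
eef_pos: [602.4, 117.6, 39.7]
eef_rot: [-3.142, -0.0, 3.081]
wrist_force: [0.5, 0.9, -1.0]
finger_gap: 63.5
finger_force: 40.0
```

Call:
arm_command([
  [-1, 0, 0, 0.001, 0],
  [-1, 0, 0, 0.001, 0],
  [-1, 0, 0, 0, 0],
])

```text
clock: 17.18
eef_pos: [602.4, 117.6, 37.6]
eef_rot: [-3.142, -0.0, 3.081]
wrist_force: [-0.4, -0.3, -1.3]
finger_gap: 63.5
finger_force: 40.0
```

Call:
arm_command([
  [-1, 0, 0, 0.001, 0],
  [-1, 0, 0, 0.001, 0],
  [-1, 0, 0, 0, 0],
])

```text
clock: 17.55
eef_pos: [602.4, 117.6, 35.6]
eef_rot: [-3.142, -0.0, 3.081]
wrist_force: [1.2, 0.2, -0.9]
finger_gap: 63.6
finger_force: 40.0
```

Call:
arm_command([
  [-1, 0, 0, 0.002, 0],
  [-1, 0, 0, 0.001, 0],
  [-1, 0, 0, 0.001, 0],
  [-1, 0, 0, 0, 0],
])

```text
clock: 18.05
eef_pos: [602.4, 117.6, 31.7]
eef_rot: [-3.142, -0.0, 3.081]
wrist_force: [-0.1, 0.6, -0.8]
finger_gap: 63.5
finger_force: 40.0
```

Call:
arm_command([
  [-1, 0, 0, 0.001, 0],
  [-1, 0, 0, 0.001, 0],
  [-1, 0, 0, 0, 0],
])

```text
clock: 18.42
eef_pos: [602.4, 117.6, 29.6]
eef_rot: [-3.142, -0.0, 3.081]
wrist_force: [-0.3, -0.4, -1.2]
finger_gap: 63.6
finger_force: 40.0
```

Call:
arm_command([
  [-1, 0, 0, 0.001, 0],
  [-1, 0, 0, 0.001, 0],
  [-1, 0, 0, 0, 0],
])

```text
clock: 18.8
eef_pos: [602.4, 117.6, 27.6]
eef_rot: [-3.142, -0.0, 3.081]
wrist_force: [0.7, 0.1, -2.0]
finger_gap: 63.7
finger_force: 40.0
```

Call:
arm_command([
  [-1, 0, 0, 0.001, 0],
  [-1, 0, 0, 0.001, 0],
  [-1, 0, 0, 0, 0],
])

```text
clock: 19.18
eef_pos: [602.4, 117.6, 25.7]
eef_rot: [-3.142, -0.0, 3.081]
wrist_force: [-0.1, -0.6, -0.6]
finger_gap: 63.5
finger_force: 40.0
```

Call:
arm_command([
  [-1, 0, 0, 0.001, 0],
  [-1, 0, 0, 0, 0],
])

```text
clock: 19.42
eef_pos: [602.5, 117.6, 25.2]
eef_rot: [3.142, 0.0, 3.081]
wrist_force: [-2.9, -0.7, 5.0]
finger_gap: 63.5
finger_force: 40.0
```

The flange met the disk exactly where expected, with the ring fully down between the studs. The ring sits about 3.5 mm off the tool axis, so I'll let go, recentre and regrip so that turning is concentric.

Call:
arm_command([
  [0.7, 0, 0, -0.0005, 0],
  [0.7, 0, 0, 0, 0],
  [0.7, 0.0037, 0, 0, 0],
  [-1, 0, 0, 0, 0],
  [-1, 0, 0, 0, 0],
  [-1, 0, 0, 0, 0],
  [-1, 0, 0, 0, 0],
], newtons=40)

```text
clock: 20.3
eef_pos: [598.7, 117.9, 25.2]
eef_rot: [3.142, -0.0, 3.081]
wrist_force: [-1.0, 0.2, 0.8]
finger_gap: 63.7
finger_force: 40.0
```

Run:
```python
from h import *
go(598.6,118,25)
```

```text
t 20.3 pos [598.7 117.9  25.2] rot [ 3.142 -0.     3.081] q6 -1.38 F [-1.   0.2  0.8] M [0.04 0.1  0.  ] gap 63.7 40.0
tool dx,dy (m) 0.0001 0.0001 dz 0.00022242309330985322
```

Call:
arm_command([
  [-1, 0, 0, 0, 0.1],
  [-1, 0, 0, 0, 0.1],
  [-1, 0, 0, 0, 0.1],
  [-1, 0, 0, 0, 0.1],
  [-1, 0, 0, 0, 0],
])

```text
clock: 20.92
eef_pos: [598.7, 117.9, 25.2]
eef_rot: [3.142, -0.0, 2.681]
wrist_force: [-0.3, 0.9, 0.5]
finger_gap: 63.8
finger_force: 40.0
```

```bash
cat > f.py <<'E'
from h import *
s=[]
for _ in range(1): s.append(manip.read_state())
s=s[-1]; print("t",round(s["clock"],2),"yaw",s["eef_rot"][2].round(3),"pos",s["eef_pos"].round(2),"F",s["wrist_force"].round(2),"M",s["moment"].round(3),"q6",s["joints"][5].round(3),"eff6",s["effort"][5].round(3),"ff",s["finger_force"])
E
python3 f.py
```

```text
t 20.93 yaw 2.681 pos [598.74 117.9   25.24] F [-0.34  0.91  0.49] M [ 0.087  0.084 -0.034] q6 -0.976 eff6 1.094 ff 40.00057994853705
```

Call:
arm_command([
  [-1, 0, 0, 0, 0.08],
  [-1, 0, 0, 0, 0.07],
  [-1, 0, 0, 0, 0],
])

```text
clock: 21.3
eef_pos: [598.7, 117.9, 25.2]
eef_rot: [3.142, -0.0, 2.533]
wrist_force: [-1.2, -0.3, -0.0]
finger_gap: 63.2
finger_force: 40.0
```

```bash
python3 f.py
```

```text
t 21.3 yaw 2.533 pos [598.72 117.9   25.23] F [-1.19 -0.35 -0.04] M [ 0.131  0.184 -0.058] q6 -0.828 eff6 0.737 ff 40.000467197969556
```

Call:
arm_command([
  [-1, 0, 0, 0, 0.06],
  [-1, 0, 0, 0, 0],
])

```text
clock: 21.55
eef_pos: [598.7, 117.9, 25.2]
eef_rot: [3.142, -0.0, 2.474]
wrist_force: [-0.5, 0.9, 0.7]
finger_gap: 63.4
finger_force: 40.0
```

```bash
python3 f.py
```

```text
t 21.55 yaw 2.474 pos [598.69 117.93  25.22] F [-0.54  0.93  0.68] M [0.219 0.192 0.012] q6 -0.768 eff6 0.585 ff 40.00038358848542
```

Call:
arm_command([
  [-1, 0, 0, 0, 0.06],
  [-1, 0, 0, 0, 0],
])

```text
clock: 21.8
eef_pos: [598.7, 118.0, 25.2]
eef_rot: [3.142, -0.0, 2.414]
wrist_force: [-0.4, 1.9, 0.5]
finger_gap: 63.8
finger_force: 40.0
```

```bash
python3 f.py
```

```text
t 21.8 yaw 2.414 pos [598.72 117.98  25.21] F [-0.37  1.89  0.52] M [ 0.259  0.25  -0.029] q6 -0.708 eff6 0.585 ff 40.000339639373124
```

Call:
arm_command([
  [-1, 0, 0, 0, 0.06],
  [-1, 0, 0, 0, 0],
])

```text
clock: 22.05
eef_pos: [598.8, 118.0, 25.2]
eef_rot: [3.141, -0.0, 2.354]
wrist_force: [-0.8, 1.9, 0.2]
finger_gap: 63.7
finger_force: 40.0
```

```bash
python3 f.py
```

```text
t 22.05 yaw 2.354 pos [598.77 117.98  25.24] F [-0.78  1.92  0.2 ] M [ 0.401  0.241 -0.028] q6 -0.648 eff6 0.571 ff 40.000292882323265
```

Call:
arm_command([
  [-1, 0, 0, 0, 0.06],
  [-1, 0, 0, 0, 0],
])

```text
clock: 22.3
eef_pos: [598.7, 118.0, 25.1]
eef_rot: [-3.142, -0.0, 2.294]
wrist_force: [-0.8, 3.3, -1.2]
finger_gap: 63.5
finger_force: 40.0
```

```bash
python3 f.py
```

```text
t 22.3 yaw 2.294 pos [598.69 117.99  25.11] F [-0.77  3.34 -1.18] M [ 0.394  0.145 -0.041] q6 -0.588 eff6 0.554 ff 39.99996038619429
```

Call:
arm_command([
  [-1, 0, 0, 0, 0.05],
  [-1, 0, 0, 0, 0],
])

```text
clock: 22.55
eef_pos: [598.6, 118.0, 25.0]
eef_rot: [-3.141, -0.0, 2.244]
wrist_force: [-1.9, 4.0, -3.3]
finger_gap: 63.7
finger_force: 40.0
```

```bash
python3 f.py
```

```text
t 22.55 yaw 2.244 pos [598.55 118.04  25.  ] F [-1.93  4.01 -3.33] M [0.631 0.316 0.027] q6 -0.538 eff6 0.483 ff 39.999502217397094
```

Call:
arm_command([
  [-1, 0, 0, 0.0003, 0.04],
  [-1, 0, 0, 0, 0],
])

```text
clock: 22.8
eef_pos: [598.5, 118.1, 24.8]
eef_rot: [-3.141, -0.001, 2.203]
wrist_force: [-1.5, 4.9, -1.2]
finger_gap: 63.4
finger_force: 40.0
```

```bash
python3 f.py
```

```text
t 22.8 yaw 2.203 pos [598.51 118.1   24.78] F [-1.46  4.89 -1.18] M [ 0.883  0.528 -0.054] q6 -0.498 eff6 0.308 ff 39.99968437012285
```

Call:
arm_command([
  [-1, 0, 0, 0.0003, 0.04],
  [-1, 0, 0, 0, 0],
])

```text
clock: 23.05
eef_pos: [598.5, 118.2, 24.6]
eef_rot: [-3.141, -0.001, 2.163]
wrist_force: [-3.1, 5.9, -1.0]
finger_gap: 63.3
finger_force: 40.0
```

```bash
python3 f.py
```

```text
t 23.05 yaw 2.163 pos [598.55 118.15  24.6 ] F [-3.14  5.9  -0.98] M [0.842 0.609 0.044] q6 -0.458 eff6 0.357 ff 39.999831528402865
```

Call:
arm_command([
  [-1, 0.0006, 0, 0, 0.0],
  [-1, 0, 0, 0, 0.04],
  [-1, 0, 0, 0, 0],
])

```text
clock: 23.42
eef_pos: [598.3, 118.5, 24.5]
eef_rot: [-3.141, -0.0, 2.123]
wrist_force: [0.0, 4.2, -3.6]
finger_gap: 63.1
finger_force: 40.0
```

```bash
cat > f.py <<'E'
from h import *
s=manip.read_state(); print("t",round(s["clock"],2),"yaw",s["eef_rot"][2].round(3),"pos",s["eef_pos"].round(2),"F",s["wrist_force"].round(2),"M",s["moment"].round(3),"q6",s["joints"][5].round(3),"eff",s["effort"].round(3))
c=[manip.read_state()["moment"][2] for _ in range(5)]; print(np.round(c,3))
E
python3 f.py
```

```text
t 23.43 yaw 2.123 pos [598.34 118.46  24.46] F [ 0.04  4.2  -3.57] M [0.6   0.277 0.098] q6 -0.416 eff [-2.6560e+00 -6.6975e+01 -3.2675e+01 -8.4000e-01 -5.5000e-02  4.8600e-01]
[0.098 0.098 0.098 0.098 0.098]
```

Call:
arm_command([
  [-1, 0, 0, 0.0003, 0.03],
  [-1, 0, 0, 0, 0],
])

```text
clock: 23.68
eef_pos: [598.4, 118.5, 24.3]
eef_rot: [-3.142, -0.0, 2.091]
wrist_force: [-0.8, 4.7, -2.4]
finger_gap: 63.4
finger_force: 40.0
```

```bash
python3 f.py
```

```text
t 23.68 yaw 2.091 pos [598.35 118.51  24.27] F [-0.77  4.75 -2.39] M [0.89  0.344 0.155] q6 -0.385 eff [ -3.34  -66.597 -32.703  -1.002  -0.212   0.463]
[0.155 0.155 0.155 0.155 0.155]
```

Call:
arm_command([
  [-1, 0, 0, 0, 0],
])

```text
clock: 23.8
eef_pos: [598.3, 118.5, 24.3]
eef_rot: [-3.141, -0.0, 2.092]
wrist_force: [-1.4, 5.3, -3.1]
finger_gap: 63.4
finger_force: 40.0
```

```bash
python3 f.py
```

```text
t 23.8 yaw 2.092 pos [598.31 118.51  24.26] F [-1.42  5.29 -3.12] M [0.876 0.349 0.176] q6 -0.386 eff [ -3.396 -66.597 -32.704  -1.019  -0.213   0.21 ]
[0.176 0.176 0.176 0.176 0.176]
```

Call:
arm_command([
  [-1, 0, 0, 0, 0],
])

```text
clock: 23.92
eef_pos: [598.3, 118.5, 24.3]
eef_rot: [-3.141, -0.0, 2.092]
wrist_force: [-0.5, 5.2, -3.5]
finger_gap: 63.3
finger_force: 40.0
```

```bash
python3 f.py
```

```text
t 23.93 yaw 2.092 pos [598.3  118.49  24.25] F [-0.47  5.18 -3.49] M [0.842 0.391 0.176] q6 -0.386 eff [ -3.409 -66.599 -32.703  -1.019  -0.213   0.202]
[0.176 0.176 0.176 0.176 0.176]
```

Clear torque rise, Mz ≈ 0.17 N·m and z drawn down about 1 mm, which points to roughly 7–13 N clamped. One last small nudge, then release.

Call:
arm_command([
  [-1, 0, 0, 0.0001, 0.015],
  [-1, 0, 0, 0, 0],
])

```text
clock: 24.18
eef_pos: [598.3, 118.5, 24.2]
eef_rot: [-3.141, -0.0, 2.077]
wrist_force: [-1.0, 4.4, -3.3]
finger_gap: 63.6
finger_force: 40.0
```

```bash
python3 f.py
```

```text
t 24.18 yaw 2.077 pos [598.32 118.52  24.22] F [-1.02  4.43 -3.29] M [0.843 0.373 0.425] q6 -0.371 eff [ -3.637 -66.387 -32.646  -0.951  -0.256   0.507]
[0.425 0.425 0.425 0.425 0.425]
```

Call:
arm_command([
  [0.8, 0, 0, 0, 0],
  [0.8, 0, 0, 0, 0],
  [0.8, 0, 0, 0, 0],
  [0.8, 0, 0, -0.02, 0],
  [0.8, 0, 0, -0.04, 0],
  [0.8, 0, 0, -0.05, 0],
  [0.8, 0, 0, -0.05, 0],
  [0.8, 0, 0, 0, 0],
])

```text
clock: 25.18
eef_pos: [600.0, 118.6, 190.1]
eef_rot: [3.134, 0.003, 2.076]
wrist_force: [0.8, -0.0, -0.8]
finger_gap: 84.4
finger_force: 0.0
```

Run:
```python
from h import *
go(598,118,25)
c=eyes.camera("scene")
cv2.imwrite("pics/final.png",cv2.resize(c["img"][110:200,120:240],(800,600),interpolation=cv2.INTER_CUBIC))
```

```text
t 25.18 pos [600.  118.6 190.1] rot [3.134e+00 3.000e-03 2.076e+00] q6 -0.37 F [ 0.8 -0.  -0.8] M [-0.   -0.    0.04] gap 84.4 0.0
tool dx,dy (m) 0.0005 -0.002 dz 0.16508149958735288
```

View pics/final.png

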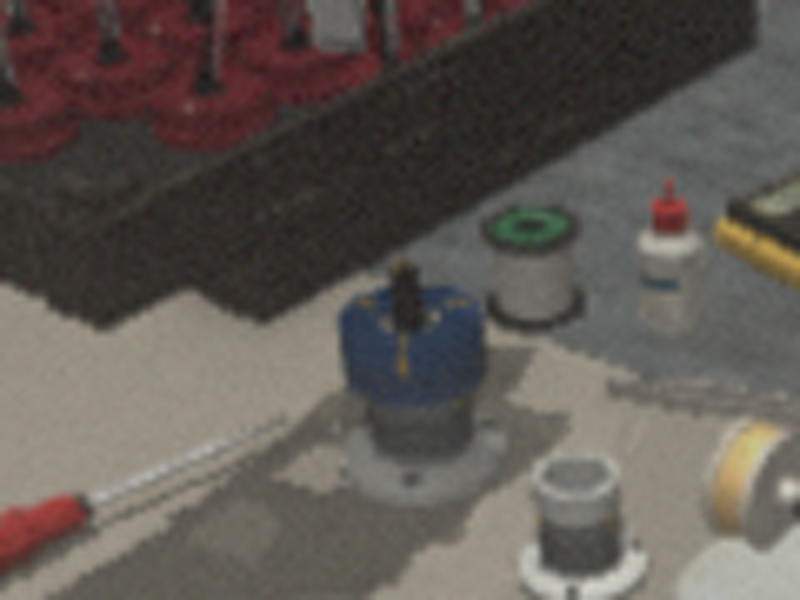

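The ring (412,345) sits level on the housing with the post through it, the neighbours haven't moved and the gripper is clear. By the turn past onset (0.17–0.25 rad), the clamp is within the allowed band. Handing in.

```bash
python3 -c "
from h import *
print(ticket.sign_off())"
```

```text
the job is handed in; nothing more can be done
None
```

I handed the job in at about 25 s: the connector disk is seated on the gasket and released, and the blue ring is screwed on over it, stopped by feel at an estimated 9–20 N (right is about 10, cracking over 22). The clamp force is inferred from how far the ring turned, and its last torque reading jumped to 0.43 N·m, so it may be on the tight side.

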